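Slide the serving slab between the shelf pegs

ROBOT

A 6-joint arm with a two-finger parallel gripper is mounted at the origin on the work surface. World frame = base frame: x ahead of the robot, y to its left, z up, the work surface at z = 0. Lengths are in m, angles in rad, forces in N, time in s.
With the tool pointing down it reaches from about 0.4 to 0.925 m from the base axis. Payload 12.5 kg.
Tool frame: the origin (TCP) lies midway between the tips of the shut fingers; the grasp point (between the pads) lies 19 mm behind it; z points along the fingers, y is the line along which they close (so a half turn about z gives the same grasp; the last joint's range is limited). The gripper opens to 95 mm and grips with 3 to 60 N. Pads are 20 mm wide; open, the fingers measure 119 mm over their backs; the gripper's body (75 mm by 180 mm) begins 59 mm behind the grasp point.
Start: joints at [-1.445, 0.491, 1.559, -0, 1.092, -0.106], TCP at [0.144, -0.608, 0.215] pointing down, gripper open.
Joint ranges: [-3.1, 3.1], [-0.84, 2.19], [0.05, 2.79], [-1.13, 4.28], [0.06, 2.93], [-2.69, 2.69]. Speed limits (rad/s): [2.22, 2.22, 2.79, 3.14, 3.14, 3.14].

INTERFACE

Orientations are given as a unit quaternion [w, x, y, z].
In Python, from bench import ctrl, viewer gives the robot as it stands (ctrl), with the cameras (viewer).
- The arm moves only by the tool creep_tool, called after ">>>" as name(argument=value, ...) on one line, values as JSON. Schema: {"type":"object","properties":{"ticks":{"type":"object","properties":{"wx":{"type":"array","items":{"type":"number"},"minItems":1,"maxItems":10},"wy":{"type":"array","items":{"type":"number"},"minItems":1,"maxItems":10},"wz":{"type":"array","items":{"type":"number"},"minItems":1,"maxItems":10},"dx":{"type":"array","items":{"type":"number"},"minItems":1,"maxItems":10},"dy":{"type":"array","items":{"type":"number"},"minItems":1,"maxItems":10},"dz":{"type":"array","items":{"type":"number"},"minItems":1,"maxItems":10},"aperture":{"type":"array","items":{"type":"number"},"minItems":1,"maxItems":10}},"additionalProperties":false,"required":["wx","wy","wz","dx","dy","dz","aperture"]},"only":{"type":"string"},"quiet":{"type":"boolean"},"lines":{"type":"string"}},"required":["ticks"],"additionalProperties":false}. ticks is an object with one list for each field, all of the same length, 1 to 10, a row being the entries at one place: wx, wy, wz (a rotation vector in parts of the range, where 1.0 means 4 rad), dx, dy, dz (the shift in shares of the most that a row can go, 1 being 62.5 mm), aperture (the opening from 0.0 (shut) to 1.0 (fully open)); each row shifts and turns the commanded pose from where the row before left it, along the tool's axes as they then stand; what a row does not reach is not made up. A row lasts 1/8 s, in which the tool goes at most 0.0625 m and 0.188 rad, less where a joint would pass 70% of its speed; a pose out of reach is approached as far as the arm can. The fingers move at their own pace and stop on an object; the grip force is fixed at half the most. Time passes only in rows, so rows that do not move let the fingers close. The tool returns the time, the measured TCP pose, the force, the opening and the grip force at its end. only (a regular expression) keeps the lines of the reply that match it, lines (a string "A,B") keeps lines A to B, and quiet returns only ok. Shift and turn numbers lie between -1 and 1, and a call with a number outside is refused. Input that does not fit is refused with a message, and nothing moves.
- ctrl.state(): the state, without advancing time (a new reading comes with each control period).
- viewer.snapshot(name): name is "side" or "top" or "wrist"; returns the picture (384x512x3 uint8, red, green, blue); there is no depth.
- viewer.camera_model(name): a dict with "fov_y" (degrees; the focal length in pixels is half the picture's height over the tangent of half this angle, whatever the lens; pixels are square), "cx", "cy" (the principal point, pixels), "cam_to_world" (4x4, takes a point from camera to world coordinates). Camera axes: x right, y down, z forward; pixel columns grow to the right and rows downward; lengths in m; the calibration is good to about 2 mm. A picture is of the moment at which its call begins: read the wrist's pose just before it. camera_model takes no time and is no camera call; for the wrist camera it gives the pose at the moment of the call.
- ctrl.finish_job(): hands the job in; it is judged then, once.
The state is a dict: "clock": time; "joints": joint angles; "qvel": joint speeds; "joint_efforts": joint torques, N m; "eef_pos": TCP position; "ee_rot": TCP orientation; "contact_force": force on the tool from outside, world axes, zero at the start; "ft_torque": the same for the moment, N m; "grip_width": opening from 0.0 (shut) to 1.0 (fully open); "finger_force": force on a finger pad.
Only numpy, scipy, OpenCV 4.12 (cv2) and the standard library are available. Lean on these libraries where they do the work, as an engineer would, in place of code of your own. Each camera call takes 0.05 s, during which the arm holds its last target. There are 200 camera calls.

TASK

Push the white marble slab, with the blue cup riding on it, through the gap between the two black steel pegs until the slab lies wholly on the green inlay on the other side, then move away. Only push the slab: keep it flat on the shelf and never lift it, do not touch the cup, and keep the cup standing on the slab. Leave everything else where it is.

Things in the scene. Friction and masses are not known exactly. Their poses are not given: they have to be found in the camera images.
- slab: White marble slab flat on the teak shelf, 120 mm (its x) by 80 mm (its y) by 18 mm thick, about 0.45 kg, edges rounded 3 mm; origin at the centre of its underside, z up. Slides with ordinary friction (a few newtons). Starts on the robot's right of the pegs, +x end roughly towards the gap but off-line and turned, so it must be squared up to fit
- gate: Two fixed upright black steel pegs, 16 mm in diameter, 40 mm tall (flat 28 mm washer at the foot, 1 mm, look only). Origin on the shelf midway between them; peg axes at y = +51 and -51 mm, so the clear gap is 86 mm. The slab comes from -x and goes through towards +x (roughly the robot's left, world +y)
- inlay_center (a point): Centre of the green linoleum inlay, 100 mm beyond the peg line (gate +x), same axes as the gate. The inlay is a green rectangle 160 mm along the gate's x by 120 mm along its y, flush with the shelf (no step)
- cup: Blue ceramic cup, rim 62 mm across, 58 mm tall, about 0.14 kg, standing loose on the slab near its middle, up to 20 mm towards the slab's +x end; origin at the centre of its underside, 18 mm above the shelf. Not to be touched
- slab_corner0 (a point): Corner of the slab's underside at slab x = +60, y = +40 mm
- slab_corner1 (a point): Corner of the slab's underside at slab x = +60, y = -40 mm
- slab_corner2 (a point): Corner of the slab's underside at slab x = -60, y = -40 mm
- slab_corner3 (a point): Corner of the slab's underside at slab x = -60, y = +40 mm
- carafe: Bystander: glass carafe with a steel lid, 110 mm across plus a handle, 191 mm tall, origin under its centre
- funnel: Bystander: white plastic funnel standing mouth down, 90 mm across, 95 mm tall, origin under its centre
- scoop: Bystander: wooden scoop lying on the shelf, 144 mm long, bowl to its +x, 24 mm tall; origin on its underside where the handle meets the bowl
- cup_white: Bystander: white cup on the round grey turning tray, 72 mm across, 70 mm tall, origin under its centre, 22 mm above the shelf
- cup_terracotta: Bystander: terracotta cup on the tray (210 mm across), 66 mm across, 55 mm tall, origin under its centre, 22 mm above the shelf

How it is judged:
On the way:
1. the slab is in the gap between the two pegs, flat on the shelf (x of slab in the frame of gate between -0.05 and 0.05 m and y of slab in the frame of gate between -0.008 and 0.008 m and height (world z) of slab below 0.006 m), for 0.1 s.
At the end, for the whole second after the job is handed in: All four corners of the slab lie over the green inlay (2 mm of overhang allowed), the slab flat on the shelf and at rest; the blue cup stands upright on it (within 0.15 rad and 45 mm of the slab's centre) (x of slab_corner0 in the frame of inlay_center between -0.082 and 0.082 m and y of slab_corner0 in the frame of inlay_center between -0.062 and 0.062 m and x of slab_corner1 in the frame of inlay_center between -0.082 and 0.082 m and y of slab_corner1 in the frame of inlay_center between -0.062 and 0.062 m and x of slab_corner2 in the frame of inlay_center between -0.082 and 0.082 m and y of slab_corner2 in the frame of inlay_center between -0.062 and 0.062 m and x of slab_corner3 in the frame of inlay_center between -0.082 and 0.082 m and y of slab_corner3 in the frame of inlay_center between -0.062 and 0.062 m and angle between cup's own z axis and vertical below 0.15 rad and horizontal distance between cup and slab below 0.045 m and z of cup in the frame of slab between 0.013 and 0.023 m and height (world z) of slab below 0.004 m and angle between slab's own z axis and vertical below 0.05 rad and linear speed of each of slab, cup below 0.01 m/s); the robot touches nothing.
It fails at once if the slab is lifted or tipped (underside centre more than 8 mm up, or tilt over 0.12 rad) (height (world z) of slab above 0.008 m or angle between slab's own z axis and vertical above 0.12 rad).
It fails at once if the robot touches the blue cup (contact force between any of the fingers, the arm and cup above 0.5 N).
It fails at once if the blue cup tips (over 0.3 rad) or comes off the slab (angle between cup's own z axis and vertical above 0.3 rad or horizontal distance between cup and slab above 0.06 m).
It fails at once if a bystander is moved by more than 15 mm (distance of any of carafe, funnel, scoop, cup_white, cup_terracotta from where it was at the start of the episode above 0.015 m).
It also fails if it takes over 72 s, if anything falls off the work surface, if the arm or the gripper's body presses on something with over 40 N, if the wrist force passes 120 N, or if a joint passes its speed limit or range.

## Working session

There is one attempt and no reset: what is moved stays moved. The work goes in short steps, Python scripts to look and compute and a tool call to move; the robot and the scene stay as the last step left them, time stands still between calls to the robot, and variables do not carry over. Pictures are saved under pics/ and viewed, at most 10 in all, crops included, and the job is handed in when it is done.

```bash
ls; mkdir -p pics
```

Run:
```python
from bench import ctrl, viewer
import cv2,numpy as np
for n in("top","side"):
    m=viewer.camera_model(n);print(n,m["fov_y"],m["cx"],m["cy"],np.round(m["cam_to_world"],3).tolist())
    cv2.imwrite(f"pics/{n}0.png",cv2.cvtColor(viewer.snapshot(n),cv2.COLOR_RGB2BGR))
s=ctrl.state();print(s["eef_pos"],s["ee_rot"],s["clock"])
```

```text
bench.py
pics
top 49.618512540958235 252.08990390504513 188.37045396299123 [[-0.019, -0.993, 0.116, 0.405], [-1.0, 0.019, -0.007, -0.066], [0.005, -0.117, -0.993, 1.401], [0.0, 0.0, 0.0, 1.0]]
side 42.95036272539133 255.09862790225486 194.15548900465916 [[-0.888, -0.274, 0.37, 0.102], [-0.46, 0.553, -0.695, 0.828], [-0.014, -0.787, -0.617, 0.833], [0.0, 0.0, 0.0, 1.0]]
[ 0.14355525 -0.60806631  0.21412175] [-5.05591958e-04  9.93292451e-01  1.15628070e-01 -1.03991538e-05] 0.1
```

View pics/top0.png

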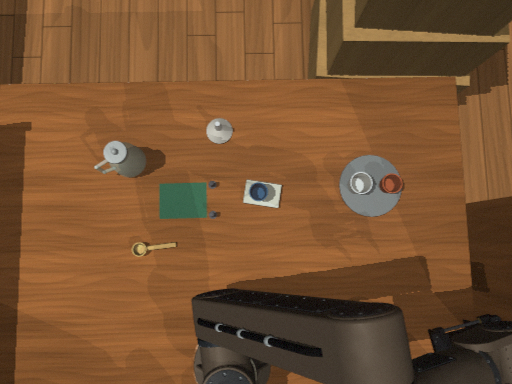

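View pics/side0.png

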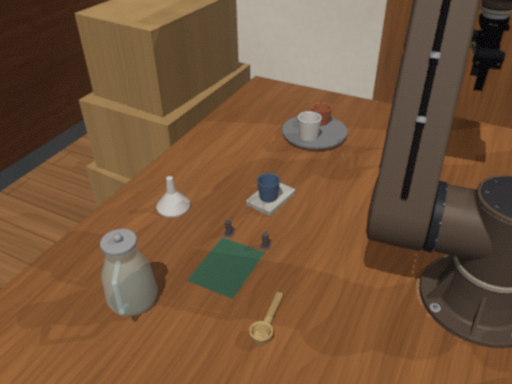

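The top view shows the slab and blue cup at (262,194), the pegs at (212,184) and (214,214), and the inlay at about (183,200). In the side view the slab is at (271,196), the inlay at (227,266), and nothing stands between them. Next I measure from both views.

Create h.py:
```python
from bench import ctrl, viewer
import cv2,numpy as np
def ray(m,px,h=384):
    f=h/2/np.tan(np.radians(m["fov_y"])/2);T=np.array(m["cam_to_world"])
    p=np.atleast_2d(px).astype(float)
    d=np.c_[(p[:,0]-m["cx"])/f,(p[:,1]-m["cy"])/f,np.ones(len(p))]@T[:3,:3].T
    return T[:3,3],d
def onz(m,px,z):
    o,d=ray(m,px);return (o+d*((z-o[2])/d[:,2])[:,None])[:,:2]
def proj(m,P,h=384):
    f=h/2/np.tan(np.radians(m["fov_y"])/2);T=np.linalg.inv(m["cam_to_world"])
    c=np.atleast_2d(P)@T[:3,:3].T+T[:3,3];return np.c_[f*c[:,0]/c[:,2]+m["cx"],f*c[:,1]/c[:,2]+m["cy"]]
def tri(m1,p1,m2,p2):
    o1,d1=ray(m1,p1);o2,d2=ray(m2,p2);d1,d2=d1[0],d2[0]
    s=np.linalg.lstsq(np.c_[d1,-d2],o2-o1,rcond=None)[0]
    a,b=o1+s[0]*d1,o2+s[1]*d2;return (a+b)/2,np.linalg.norm(a-b)
def look(n,save=None):
    m=viewer.camera_model(n);im=viewer.snapshot(n)
    if save:cv2.imwrite(f"pics/{save}.png",cv2.cvtColor(im,cv2.COLOR_RGB2BGR))
    return m,im
def blob(mask,near=None):
    c=cv2.findContours(mask.astype(np.uint8),cv2.RETR_EXTERNAL,cv2.CHAIN_APPROX_NONE)[0]
    if near is not None:
        c=[k for k in c if cv2.contourArea(k)>30 and cv2.pointPolygonTest(cv2.convexHull(k),tuple(map(float,near)),True)>-15]
    return max(c,key=cv2.contourArea)[:,0,:]
def green(im):
    r,g,b=[im[...,i].astype(int) for i in range(3)];return (g>r+15)&(g>b+3)
def white(im):
    v=im.astype(int);return (v.min(2)>110)&(v.max(2)-v.min(2)<45)
def rect(m,cont,z):
    w=onz(m,cv2.convexHull(cont.astype(np.int32))[:,0,:],z)
    (c,(a,b),t)=cv2.minAreaRect((w*1000).astype(np.float32))
    if a<b:a,b,t=b,a,t+90
    return np.array(c)/1000,a,b,(t)%180   # angle of long axis
```

Run:
```python
from h import *
for n,sl,gn in(("top",(262,194),(183,200)),("side",(271,196),(227,266))):
    m=viewer.camera_model(n);im=cv2.cvtColor(cv2.imread(f"pics/{n}0.png"),cv2.COLOR_BGR2RGB)
    print(n,"green",rect(m,blob(green(im),gn),0),"slab",rect(m,blob(white(im),sl),.018))
s=ctrl.state();T=viewer.camera_model("wrist");print(np.round(T["cam_to_world"],3),T["fov_y"],T["cx"],T["cy"])
```

```text
top green (array([0.53425818, 0.15919925]), 155.0282440185547, 118.17198181152344, 90.49115970730782) slab (array([ 0.55042114, -0.10762412]), 120.1141586303711, 78.8701400756836, 80.0987548828125)
side green (array([0.53723486, 0.1585762 ]), 156.33815002441406, 115.96829223632812, 90.43344449996948) slab (array([ 0.55215668, -0.10395345]), 129.813232421875, 83.2275161743164, 79.19098663330078)
[[ 0.229 -0.93  -0.287  0.225]
 [-0.974 -0.219 -0.066 -0.589]
 [-0.001  0.295 -0.956  0.384]
 [ 0.     0.     0.     1.   ]] 60.98695388403646 253.62941493783202 188.8295739135922
```

The rows are not in the units I measure in: shifts go in shares of 62.5 mm and turns go in shares of 4 rad. I convert before sending: -0.047 m is -0.752, 0.032 m is 0.512, 0.116 rad is 0.029.

>>> creep_tool(ticks={"wx":[0,0,0,0,0,0,0,0,0],"wy":[0,0,0,0,0,0,0,0,0],"wz":[0.029,0.029,0,0,0,0,0,0,0],"dx":[0,0,0.512,0.512,0.512,0.512,0.512,0.512,0.512],"dy":[0,0,-0.752,-0.752,-0.752,-0.752,-0.752,-0.752,-0.752],"dz":[0,0,0,0,0,0,0,0,0],"aperture":[0,0,0,0,0,0,0,0,0]})

```text
clock: 1.23
eef_pos: [0.3684, -0.2777, 0.2146]
ee_rot: [0.0, 1.0, -0.0, 0.0]
contact_force: [-0.1, -1.4, 0.4]
grip_width: 0.111
finger_force: 0.0
```

>>> creep_tool(ticks={"wx":[0,0,0,0,0,0,0,0],"wy":[0,0,0,0,0,0,0,0],"wz":[0,0,0,0,0,0,0,0],"dx":[0.512,0.512,0.512,0.512,0.512,0.512,0,0],"dy":[-0.752,-0.752,-0.752,-0.752,-0.752,-0.752,0,0],"dz":[0,0,0,0,0,0,0,0],"aperture":[0,0,0,0,0,0,0,0]})

```text
clock: 2.22
eef_pos: [0.5593, 0.0026, 0.2142]
ee_rot: [0.0, 1.0, 0.0, -0.001]
contact_force: [0.7, -0.2, 0.2]
grip_width: 0.004
finger_force: 0.0
```

Run:
```python
from h import *
m,im=look("wrist","w1");np.save("w1.npy",m,allow_pickle=True)
print(np.round(m["cam_to_world"],4).tolist());s=ctrl.state();print(s["eef_pos"],s["ee_rot"])
```

```text
[[-0.0007, -0.9551, -0.2961, 0.6428], [-1.0, 0.0006, 0.0002, 0.0028], [-0.0, 0.2961, -0.9551, 0.3841], [0.0, 0.0, 0.0, 1.0]]
[0.55914467 0.00202708 0.21436517] [ 6.72164096e-05  9.99999859e-01 -3.05148457e-04 -4.29139346e-04]
```

View pics/w1.png

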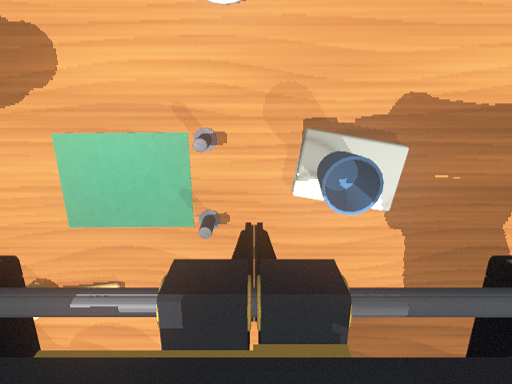

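The wrist view shows the inlay's corners at about (53,133), (188,132), (194,227) and (69,227). The pegs' feet are at about (207,137) and (212,216). The slab runs from (308,128) and (408,147) to (390,210) and (293,194), with the cup over part of its near edge. I'll fit these outlines.

Add to h.py:
```python
def slabmask(im):
    hsv=cv2.cvtColor(im,cv2.COLOR_RGB2HSV);return (hsv[...,1]<70)&(hsv[...,2]>70)
def corners(cont):
    # refine 4 edges by line-fit, intersect
    h=cv2.convexHull(cont.astype(np.int32))
    q=None
    for e in np.arange(.01,.15,.005):
        a=cv2.approxPolyDP(h,e*cv2.arcLength(h,True),True)[:,0,:]
        if len(a)==4:q=a.astype(float);break
    L=[]
    for i in range(4):
        a,b=q[i],q[(i+1)%4];d=(b-a)/np.linalg.norm(b-a);n=np.array([-d[1],d[0]])
        r=cont-a;s=r@d;k=(abs(r@n)<3)&(s>5)&(s<np.linalg.norm(b-a)-5)
        vx,vy,x,y=cv2.fitLine(cont[k].astype(np.float32),cv2.DIST_HUBER,0,.01,.01).ravel();L.append(np.cross([x,y,1],[x+vx,y+vy,1]))
    c=[np.cross(L[i-1],L[i]) for i in range(4)];return np.array([p[:2]/p[2] for p in c])
```

Run:
```python
from h import *
m=np.load("w1.npy",allow_pickle=True).item();im=cv2.cvtColor(cv2.imread("pics/w1.png"),cv2.COLOR_BGR2RGB)
for nm,mask,near,z in(("green",green(im),(125,180),0),("slab",slabmask(im),(340,150),.018)):
    k=blob(mask,near);c=corners(k);w=onz(m,c,z)
    print(nm,c.round(1).tolist(),(w*1000).round(1).tolist(),np.round([np.linalg.norm(w[i]-w[i-1])*1000 for i in range(4)],1),w.mean(0).round(4))
    print([np.degrees(np.arctan2(*(w[i]-w[i-1])[::-1])).round(1) for i in range(4)], rect(m,k,z))
print("pegfoot",onz(m,[(207,137),(212,216)],0))
m2=viewer.camera_model("top");T=cv2.cvtColor(cv2.imread("pics/top0.png"),cv2.COLOR_BGR2RGB)
ct=corners(blob(white(T),(262,194)));cw=corners(blob(slabmask(im),(340,150)))
ww=onz(m,cw,.018);wt=onz(m2,ct,.018)
for i in range(4):
    j=np.argmin(np.linalg.norm(wt-ww[i],axis=1));print(tri(m,cw[i],m2,ct[j]))
o=im.copy();cv2.polylines(o,[cw.round().astype(int)],True,(255,0,0));cv2.polylines(o,[corners(blob(green(im),(125,180))).round().astype(int)],True,(255,0,0))
cv2.imwrite("pics/ov1.png",cv2.resize(o[100:260,30:430,::-1],None,fx=2,fy=2,interpolation=0))
```

```text
green [[186.8, 133.0], [193.0, 226.0], [69.1, 226.0], [51.2, 133.0]] [[592.2, 81.1], [474.0, 80.4], [474.1, 238.9], [592.3, 239.9]] [158.7 118.2 158.5 118.2] [0.5332 0.1601]
[np.float64(-90.0), np.float64(-179.6), np.float64(90.0), np.float64(0.5)] (array([0.53303967, 0.16008299]), 159.87001037597656, 119.65161895751953, 90.40131443738937)
slab [[408.9, 146.1], [388.1, 211.3], [290.4, 194.3], [305.5, 127.7]] [[579.7, -172.6], [500.9, -158.6], [522.4, -40.6], [600.3, -54.8]] [119.5  80.  119.9  79.2] [ 0.5509 -0.1066]
[np.float64(-99.9), np.float64(170.0), np.float64(79.7), np.float64(-10.3)] (array([ 0.54582642, -0.10573912]), 121.00476837158203, 91.03811645507812, 80.0469970703125)
pegfoot [[0.58751884 0.05763799]
 [0.48771707 0.05560147]]
(array([ 0.5787849 , -0.17273038,  0.01640585]), np.float64(0.001783261149540137))
(array([ 0.50259018, -0.15770148,  0.02127154]), np.float64(0.0013269810102221617))
(array([ 0.52231262, -0.04301115,  0.01558916]), np.float64(0.004402401519098466))
(array([ 0.59887267, -0.05525057,  0.00994337]), np.float64(0.0018966007951042262))
```

View pics/ov1.png

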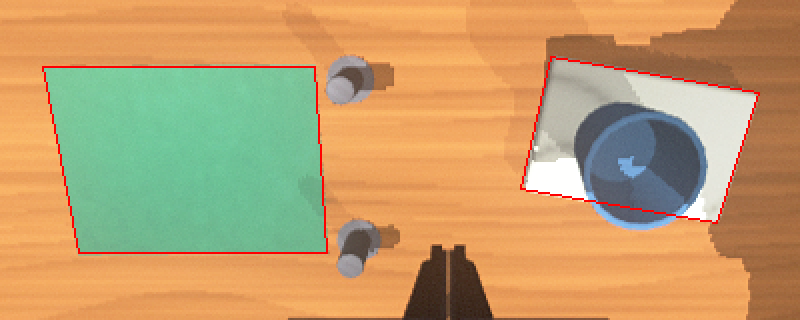

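Sizes and heights match the text. The slab centre is (0.551, -0.1065) with a yaw of 80°. The inlay centre is (0.5335, 0.160), with the gate's x axis at about 90.2°. I'll square the slab with a two-finger push on its far side.

To row units: 0.05 m is 0.8, 0.037 m is 0.592.

>>> creep_tool(ticks={"wx":[0,0,0,0,0,0,0,0,0],"wy":[0,0,0,0,0,0,0,0,0],"wz":[0,0,0,0,0,0,0,0,0],"dx":[0.4,0.4,0.352,0,0,0,0,0,0],"dy":[0.576,0.592,0.576,0,0,0,0,0,0],"dz":[0,0,0,0.8,0.8,0.8,0.544,0.32,0],"aperture":[0.7,0.7,0.7,0.7,0.7,0.7,0.7,0.7,0.7]})

```text
clock: 3.4
eef_pos: [0.6311, -0.1071, 0.01]
ee_rot: [-0.0, 1.0, -0.001, -0.001]
contact_force: [-0.9, -0.4, 0.4]
grip_width: 0.7
finger_force: 0.0
```

>>> creep_tool(ticks={"wx":[0,0,0,0,0,0],"wy":[0,0,0,0,0,0],"wz":[0,0,0,0,0,0],"dx":[-0.096,-0.096,-0.08,-0.064,-0.064,-0.064],"dy":[0,0,0,0,0,0],"dz":[0,0,0,0,0,0],"aperture":[0.7,0.7,0.7,0.7,0.7,0.7]})

```text
clock: 4.15
eef_pos: [0.6032, -0.1064, 0.0109]
ee_rot: [0.0, 1.0, -0.0, 0.001]
contact_force: [4.4, 1.4, 1.6]
grip_width: 0.701
finger_force: 1.8
```

To row units: -0.004 m is -0.064, -0.002 m is -0.032.

>>> creep_tool(ticks={"wx":[0,0,0,0,0],"wy":[0,0,0,0,0],"wz":[0,0,0,0,0],"dx":[-0.064,-0.064,-0.064,-0.032,0],"dy":[0,0,0,0,0],"dz":[0,0,0,0,0],"aperture":[0.7,0.7,0.7,0.7,0.7]})

```text
clock: 4.78
eef_pos: [0.5884, -0.1065, 0.0106]
ee_rot: [0.0, 1.0, -0.0, -0.0]
contact_force: [2.4, 0.4, 2.1]
grip_width: 0.699
finger_force: 1.2Traceback (most recent call last):
```

Create m.py:
```python
from h import *
import sys
def meas(n,near,name):
    m,im=look(n,name);k=blob(slabmask(im) if n=="wrist" else white(im),near);c=corners(k);w=onz(m,c,.018)
    L=[w[i]-w[i-1] for i in range(4)];l=[np.linalg.norm(v)*1000 for v in L]
    print(n,(w*1000).round(1).tolist(),np.round(l,1),w.mean(0).round(4),[np.degrees(np.arctan2(v[1],v[0]))%180//.1/10 for v in L],rect(m,k,.018))
    return m,im
```

Run:
```python
from m import *
meas("top",(262,194),"t2")
m,im=look("wrist","w2")
s=ctrl.state();print(s["eef_pos"],s["contact_force"],s["clock"])
```

```text
  File "<stdin>", line 2, in <module>
  File "m.py", line 4, in meas
    m,im=look(n,name);k=blob(slabmask(im) if n=="wrist" else white(im),near);c=corners(k);w=onz(m,c,.018)
                        ~~~~^^^^^^^^^^^^^^^^^^^^^^^^^^^^^^^^^^^^^^^^^^^^^^^^
  File "h.py", line 25, in blob
    return max(c,key=cv2.contourArea)[:,0,:]
           ~~~^^^^^^^^^^^^^^^^^^^^^^^
ValueError: max() iterable argument is empty
```

To row units: -0.06 m is -0.96, -0.05 m is -0.8.

>>> creep_tool(ticks={"wx":[0,0,0,0,0,0,0,0,0,0],"wy":[0,0,0,0,0,0,0,0,0,0],"wz":[0,0,0,0,0,0,0,0,0,0],"dx":[-0.032,-0.032,0,0.16,0.48,0,0,-0.48,-0.64,-0.32],"dy":[0,0,0,0,0,0,0,-0.16,-0.96,-0.96],"dz":[0,0,0,0,0,-0.8,-0.96,-0.96,-0.48,0],"aperture":[0.7,0.7,0.7,0.7,0.7,0.7,0.7,0,0,0]})

```text
clock: 6.08
eef_pos: [0.5448, 0.0107, 0.2019]
ee_rot: [0.0, 1.0, -0.001, 0.001]
contact_force: [0.8, 0.4, -0.3]
grip_width: 0.442
finger_force: 0.0
```

>>> creep_tool(ticks={"wx":[0,0,0,0],"wy":[0,0,0,0],"wz":[0,0,0,0],"dx":[0,0,0,0],"dy":[0,0,0,0],"dz":[0,0,0,0],"aperture":[0,0,0,0]})

```text
clock: 6.58
eef_pos: [0.5456, 0.0092, 0.1995]
ee_rot: [0.0, 1.0, -0.001, -0.0]
contact_force: [-0.3, 0.2, 0.5]
grip_width: 0.032
finger_force: 0.0
```

Run:
```python
from m import *
s=ctrl.state();print(s["eef_pos"],s["joints"],s["clock"])
m,im=look("wrist","w2")
```

```text
[0.54556193 0.00923873 0.19951519] [-1.04068827e-01  3.95758274e-01  1.77225252e+00 -1.67574089e-04
  9.74268435e-01  1.46838650e+00] 6.575
```

View pics/w2.png

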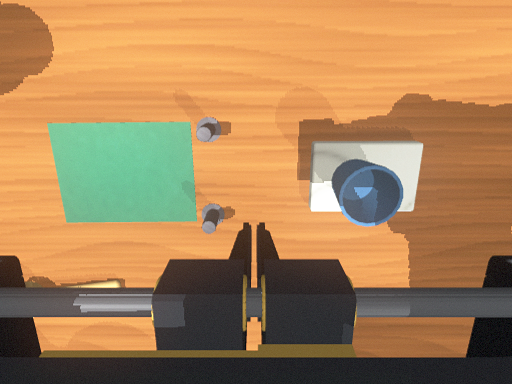

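The slab is now square, with corners at about (312,142), (423,143), (414,212) and (310,211). The cup is still standing at (368,195). I'll measure it.

Run:
```python
from m import *
m,im=meas("wrist",(330,165),"w2b")
k=corners(blob(green(im),(125,180)));w=onz(m,k,0);print((w*1000).round(1).tolist(),w.mean(0))
meas("side",(271,196),"s2")
print(onz(m,[(208,127),(214,213)],0))
```

```text
wrist [[573.7, -173.5], [492.9, -173.1], [493.2, -53.5], [574.0, -53.3]] [120.2  80.8 119.6  80.8] [ 0.5335 -0.1133] [np.float64(89.8), np.float64(179.7), np.float64(89.8), np.float64(0.1)] (array([ 0.53348413, -0.11331003]), 121.08724212646484, 80.80452728271484, 89.85655212402344)
[[593.1, 81.1], [473.5, 80.3], [473.9, 239.0], [591.8, 239.9]] [0.53309227 0.16007876]
side [[495.3, -179.5], [494.2, -51.2], [671.9, 37.2], [253.8, -299.1]] [269.5 128.2 198.5 536.7] [ 0.4788 -0.1231] [np.float64(26.3), np.float64(90.4), np.float64(26.4), np.float64(38.8)] (array([ 0.51442664, -0.10732511]), 129.232177734375, 42.08175277709961, 90.04132724925876)
[[0.58723046 0.06067236]
 [0.48397147 0.05792294]]
```

To row units: 0.056 m is 0.896, 0.055 m is 0.88, -0.1745 rad is -0.0436.

>>> creep_tool(ticks={"wx":[0,0,0,0,0,0,0,0,0],"wy":[0,0,0,0,0,0,0,0,0],"wz":[0,0,0,0,-0.0436,-0.0436,-0.0436,-0.0436,-0.0436],"dx":[-0.048,-0.048,-0.048,-0.048,0,0,0,0,0],"dy":[0.88,0.88,0.88,0.896,0,0,0,0,0],"dz":[0,0,0,0,0,0,0,0,0],"aperture":[0.45,0.45,0.45,0.45,0.45,0.45,0.45,0.45,0.45]})

```text
clock: 7.85
eef_pos: [0.5332, -0.2111, 0.1999]
ee_rot: [-0.0, 0.905, 0.425, -0.0]
contact_force: [-0.2, 0.5, 0.7]
grip_width: 0.45
finger_force: 0.0
```

>>> creep_tool(ticks={"wx":[0,0,0,0,0],"wy":[0,0,0,0,0],"wz":[-0.0436,-0.0436,-0.0436,-0.0438,0],"dx":[0,0,0,0,0],"dy":[0,0,0,0,0],"dz":[0,0,0,0,0],"aperture":[0.45,0.45,0.45,0.45,0.45]})

```text
clock: 8.48
eef_pos: [0.5332, -0.2111, 0.1999]
ee_rot: [0.0, 0.708, 0.707, -0.0]
contact_force: [-0.7, 0.2, -0.3]
grip_width: 0.451
finger_force: 0.0
```

To row units: 0.05 m is 0.8, 0.03 m is 0.48.

>>> creep_tool(ticks={"wx":[0,0,0,0,0,0,0,0,0,0],"wy":[0,0,0,0,0,0,0,0,0,0],"wz":[0,0,0,0,0,0,0,0,0,0],"dx":[0,0,0,0,0,0,0.128,0.128,0.08,0.064],"dy":[0,0,0,0,0,0,0,0,0,0],"dz":[0.8,0.8,0.8,0.48,0.16,0,0,0,0,0],"aperture":[0.45,0.45,0.45,0.45,0.45,0.45,0.45,0.45,0.45,0.45]})

```text
clock: 9.72
eef_pos: [0.5337, -0.1858, 0.0104]
ee_rot: [0.001, 0.707, 0.707, 0.0]
contact_force: [-0.7, -5.6, 2.1]
grip_width: 0.449
finger_force: 2.4
```

>>> creep_tool(ticks={"wx":[0,0,0,0,0,0,0,0,0,0],"wy":[0,0,0,0,0,0,0,0,0,0],"wz":[0,0,0,0,0,0,0,0,0,0],"dx":[0.064,0.08,0.096,0.096,0.096,0.096,0.096,0.096,0.096,0.064],"dy":[0,0,0,0,0,0,0,0,0,0],"dz":[0,0,0,0,0,0,0,0,0,0],"aperture":[0.45,0.45,0.45,0.45,0.45,0.45,0.45,0.45,0.45,0.45]})

```text
clock: 10.98
eef_pos: [0.5339, -0.1312, 0.0104]
ee_rot: [0.001, 0.707, 0.707, 0.0]
contact_force: [-0.2, -5.8, 4.1]
grip_width: 0.451
finger_force: 2.9
```

Run:
```python
from m import *
m,im=look("wrist","w3");a=im[::2,::2]
m2,t=look("top","t3")
m3,s=look("side","s3")
o=np.hstack([cv2.resize(t[130:260,140:320],(400,289)),cv2.resize(s[130:290,170:330],(289,289))])
o2=np.zeros((289+288,689,3),np.uint8);o2[:289]=o;o2[289:,:384]=cv2.resize(im,(384,288))
cv2.imwrite("pics/c3.png",o2[...,::-1])
```

```text
(no output)
```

View pics/c3.png

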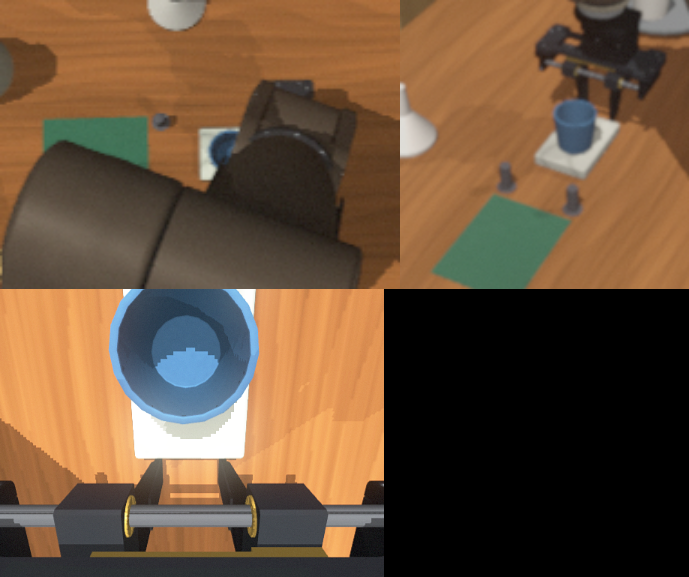

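The slab sits square against both fingers. In the wrist view its rear edge runs from (135,459) to (244,459), centred, and the cup is well clear. I'll do a numeric check before the gate.

Create rear.py:
```python
from h import *
def rear(name):
    m,im=look("wrist",name);g=im.astype(int)
    mk=((g.min(2)>150)&(g.max(2)-g.min(2)<60)).astype(np.uint8)
    r=[]
    for row in range(185,222,4):
        c=np.where(mk[row,130:380])[0]+130
        if len(c)>60:r.append((row,c[0]-.5,c[-1]+.5))
    r=np.array(r);L=onz(m,np.c_[r[:,1],r[:,0]],.018);R=onz(m,np.c_[r[:,2],r[:,0]],.018)
    L,R=(L,R) if L[0,0]<R[0,0] else (R,L)
    e=[]
    for col in range(195,316,10):
        c=np.where(mk[150:300,col])[0]
        if len(c):e.append((col,c[-1]+150.5))
    E=onz(m,e,.018)
    pe=np.polyfit(E[:,0],E[:,1],1);print("rear y",E[:,1].mean().round(4),"yaw off deg",np.degrees(np.arctan(pe[0])).round(2))
    print("L",(L*1000).round(1).tolist()[::3],"R",(R*1000).round(1).tolist()[::3],"mid x",((L[:,0]+R[:,0])/2).round(4))
    s=ctrl.state();print(s["eef_pos"],s["contact_force"],s["clock"])
```

```bash
python3 -c "
from rear import *
rear('w4')"
```

```text
rear y -0.1176 yaw off deg -0.09
L [[493.6, -94.8], [493.1, -101.4], [493.2, -108.1], [493.2, -115.0]] R [[571.8, -94.9], [571.8, -101.5], [571.7, -108.2], [571.6, -115.1]] mid x [0.5327 0.5327 0.5324 0.5324 0.5327 0.5324 0.5324 0.5327 0.5327 0.5324]
[ 0.53343185 -0.13091023  0.00999408] [ 0.58245973 -1.11845621  1.18211265] 11.175
```

To row units: 0.006 m is 0.096, 0.005 m is 0.08.

>>> creep_tool(ticks={"wx":[0,0,0,0,0,0,0,0,0,0],"wy":[0,0,0,0,0,0,0,0,0,0],"wz":[0,0,0,0,0,0,0,0,0,0],"dx":[0.048,0.08,0.096,0.096,0.096,0.096,0.096,0.096,0.096,0.096],"dy":[0,0,0,0,0,0,0,0,0,0],"dz":[0,0,0,0,0,0,0,0,0,0],"aperture":[0.45,0.45,0.45,0.45,0.45,0.45,0.45,0.45,0.45,0.45]})

```text
clock: 12.42
eef_pos: [0.5332, -0.0748, 0.01]
ee_rot: [0.0, 0.707, 0.707, -0.0]
contact_force: [0.4, -5.6, 3.1]
grip_width: 0.45
finger_force: 2.6
```

>>> creep_tool(ticks={"wx":[0,0,0,0,0],"wy":[0,0,0,0,0],"wz":[0,0,0,0,0],"dx":[0.096,0.096,0.096,0.08,0.048],"dy":[0,0,0,0,0],"dz":[0,0,0,0,0],"aperture":[0.45,0.45,0.45,0.45,0.45]})

```text
clock: 13.05
eef_pos: [0.5332, -0.0487, 0.01]
ee_rot: [0.0, 0.707, 0.707, -0.0]
contact_force: [-0.5, -5.1, 4.0]
grip_width: 0.448
finger_force: 2.7
```

```bash
python3 -c "
from rear import *
rear('w5')"
```

```text
rear y -0.0356 yaw off deg 0.04
L [[493.2, -12.6], [493.3, -19.2], [493.4, -25.9], [493.4, -32.7]] R [[571.4, -12.7], [571.4, -19.3], [571.3, -26.0], [571.2, -32.8]] mid x [0.5323 0.5323 0.5323 0.5323 0.5323 0.5323 0.5323 0.5323 0.5323 0.5323]
[ 0.53317268 -0.04847362  0.00993294] [ 1.03050605 -2.79194112  2.35661592] 13.1
```

To row units: 0.007 m is 0.112, 0.005 m is 0.08.

>>> creep_tool(ticks={"wx":[0,0,0,0,0,0,0,0,0,0],"wy":[0,0,0,0,0,0,0,0,0,0],"wz":[0,0,0,0,0,0,0,0,0,0],"dx":[0.048,0.08,0.112,0.112,0.112,0.112,0.112,0.112,0.112,0.112],"dy":[0,0,0,0,0,0,0,0,0,0],"dz":[0,0,0,0,0,0,0,0,0,0],"aperture":[0.45,0.45,0.45,0.45,0.45,0.45,0.45,0.45,0.45,0.45]})

```text
clock: 14.35
eef_pos: [0.5331, 0.0152, 0.0099]
ee_rot: [-0.0, 0.707, 0.707, -0.0]
contact_force: [0.6, -4.8, 3.5]
grip_width: 0.45
finger_force: 2.7
```

>>> creep_tool(ticks={"wx":[0,0,0,0,0,0,0,0,0,0],"wy":[0,0,0,0,0,0,0,0,0,0],"wz":[0,0,0,0,0,0,0,0,0,0],"dx":[0.112,0.112,0.112,0.112,0.112,0.112,0.112,0.096,0.064,0],"dy":[0,0,0,0,0,0,0,0,0,0],"dz":[0,0,0,0,0,0,0,0,0,0],"aperture":[0.45,0.45,0.45,0.45,0.45,0.45,0.45,0.45,0.45,0.45]})

```text
clock: 15.6
eef_pos: [0.5328, 0.0745, 0.0097]
ee_rot: [-0.0, 0.707, 0.707, -0.0]
contact_force: [0.5, -0.0, 0.0]
grip_width: 0.449
finger_force: 0.0
```

```bash
python3 -c "
from rear import *
rear('w6')"
```

```text
rear y 0.0873 yaw off deg -0.05
L [[492.9, 110.6], [493.0, 104.1], [492.5, 97.4], [492.6, 90.5]] R [[571.6, 110.5], [571.5, 104.0], [571.4, 97.3], [571.3, 90.4]] mid x [0.5322 0.5322 0.532  0.5322 0.5322 0.5322 0.532  0.5322 0.5322 0.5319]
[0.53281069 0.07439566 0.00968655] [0.31219118 0.62210125 0.62257745] 15.65
```

To row units: -0.06 m is -0.96, -0.05 m is -0.8.

>>> creep_tool(ticks={"wx":[0,0,0,0,0,0,0,0,0,0],"wy":[0,0,0,0,0,0,0,0,0,0],"wz":[0,0,0,0,0,0,0,0,0,0],"dx":[0.048,0.064,0.048,0.04,0,-0.128,-0.32,0,0,-0.8],"dy":[0,0,0,0,0,0,0,0,0,0],"dz":[0,0,0,0,0,0,0,-0.8,-0.96,-0.48],"aperture":[0.45,0.45,0.45,0.45,0.45,0.45,0.45,0.45,0.45,0.45]})

```text
clock: 16.9
eef_pos: [0.5339, 0.0085, 0.1529]
ee_rot: [0.001, 0.706, 0.708, 0.001]
contact_force: [0.6, -0.3, 0.6]
grip_width: 0.452
finger_force: 0.0
```

>>> creep_tool(ticks={"wx":[0,0,0,0,0],"wy":[0,0,0,0,0],"wz":[0,0,0,0,0],"dx":[-0.96,-0.96,-0.96,0,0],"dy":[0,0,0,0,0],"dz":[0,0,0,0,0],"aperture":[0.45,0.45,0.45,0.45,0.45]})

```text
clock: 17.52
eef_pos: [0.5326, -0.172, 0.1498]
ee_rot: [-0.0, 0.708, 0.707, -0.0]
contact_force: [-0.8, -0.2, 0.1]
grip_width: 0.45
finger_force: 0.0
```

Run:
```python
from h import *
m,im=look("wrist","w7");m2,t=look("top","t7");m3,s=look("side","s7")
k=blob(white(t),(183,200));print(rect(m2,k,.018));print(rect(m2,blob(green(t),(183,200)),0))
o=np.zeros((580,660,3),np.uint8);o[:289,:400]=cv2.resize(t[130:260,120:300],(400,289));o[:256,404:]=cv2.resize(s[190:318,160:288],(256,256));o[292:,:384]=cv2.resize(im,(384,288))
cv2.imwrite("pics/c7.png",o[...,::-1])
```

```text
(array([0.53374432, 0.15913339]), 120.47955322265625, 79.40444946289062, 90.30182322859764)
(array([0.53425818, 0.15919925]), 155.0282440185547, 118.17198181152344, 90.49115970730782)
```

View pics/c7.png

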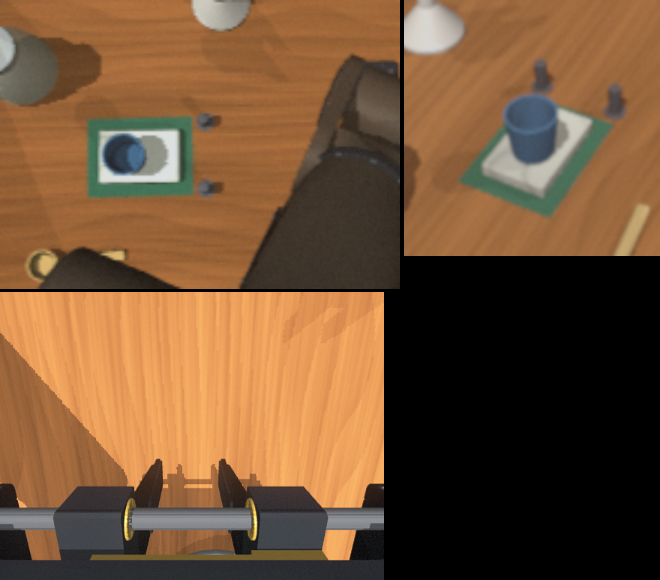

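The slab lies centred on the green inlay, with a green margin on every side and its centre within 1 mm of the inlay's. The cup stands upright on it and the arm is clear.

```bash
python3 -c "
from bench import ctrl, viewer
print(ctrl.finish_job())"
```

```text
the job is handed in; nothing more can be done
None
```

I pushed the slab through the gap and it lies wholly on the green inlay (centre within about 1 mm) with the blue cup standing upright on it; the arm is clear and the job is handed in at about 17.7 s, verdict not shown.

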